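# Tuck the flashing strip under the draining board's lapped panel and hold it down

### The arm

A 7-joint arm with a two-finger parallel gripper is mounted at the origin on a cart in front of the work surface, level with it; the furniture and walls round the work are solid. World frame = base frame: x ahead of the robot, y to its left, z up, the work surface at z = 0. Lengths are in m, angles in degrees, forces in N, time in s.
With the tool pointing down it reaches from about 0.4 to 0.875 m from the base axis. Payload 19.3 kg.
Tool frame: the origin (TCP) lies between the finger pads; the fingertips stand 11 mm ahead of it and the grasp point (between the pads) lies 8 mm behind it; y points along the fingers, z is the direction in which the jaws open and shut, and the axes are right-handed (so a half turn about y gives the same grasp; the last joint's range is limited). The gripper opens to 85 mm and grips with 20 to 120 N. Pads are 22 mm wide; open, the fingers measure 114 mm over their backs; the gripper's body (76 mm by 85 mm) begins 54 mm behind the grasp point. The pads swing forward as they close: fully open they stand 13 mm farther back than shut.
Start: joints at [63.701, 29.874, -2.08, 91.645, 1.215, 58.505, -6.463], TCP at [0.237, -0.578, 0.242] pointing down, gripper open.
Joint ranges: [-166.77, 166.77], [-17.47, 122.26], [-85.68, 81.53], [9.62, 139.38], [-72.42, 252.41], [9.2, 110.78], [-144.41, 144.41]. Speed limits (degrees/s): [108.29, 108.29, 136.94, 136.94, 172.46, 172.46, 172.46].

### API

Orientations are given as [roll, pitch, yaw] about the fixed x, y, z axes, in that order (R = Rz(yaw) Ry(pitch) Rx(roll)).
In Python, from station import manip, grab_frame, camera_params, ticket gives the robot as it stands.
- The arm moves only by the tool send_rows, never from a script. Its argument "increments" is a list that holds one entry, the list of rows, each a list of 7 numbers: the shift along the tool's x, y, z in mm, then the turn, a rotation vector about the tool's x, y, z in degrees, then the closure in counts, from 0 (fully open) to 255 (shut). In form: [[[tx, ty, tz, ax, ay, az, fingers], ...]]. A call has exactly 10 rows; each row shifts and turns the commanded pose from where the row before left it, along the tool's axes as they then stand; what a row does not reach is not made up. A row lasts 1/12 s, in which the tool goes at most 41.7 mm and 7.16 degrees, less where a joint would pass 70% of its speed; a pose out of reach is approached as far as the arm can. A call with a gripper value outside its range is refused whole. The fingers move at their own pace and stop on an object; "newtons" is the grip in N (left out, the last holds). Time passes only in rows, so rows that do not move let the fingers close, or fill a call up. It gives the time, the measured TCP pose, the force and the opening at its end, in the units of the state.
- manip.observe(): the state, without advancing time (a new reading comes with each control period).
- grab_frame(name): name is "scene" or "top" or "wrist"; returns (picture, depth): 480x640x3 uint8, red, green, blue; 480x640 float32, m along the optical axis (not along the pixel's ray), 0 where there is no reading.
- camera_params(name): a dict with "camera_matrix" (3x3 intrinsics, pixels), "rvec" (rotation vector, rad) and "tvec" (3), from world to camera coordinates, as OpenCV has them; the wrist camera has in their place "mount" (4x4, takes a point from camera to tool coordinates, whose origin is the TCP and whose axes are the tool frame's). Camera axes: x right, y down, z forward; pixel columns grow to the right and rows downward; lengths in m; the calibration is good to about 2 mm. A picture is of the moment at which its call begins: read the wrist's pose just before it. camera_params takes no time and is no camera call.
- ticket.finish_job(): hands the job in, once; it reports no verdict.
The state is a dict: "clock": time; "qpos": joint angles; "joint_velocities": joint speeds; "joint_efforts": joint torques, N m; "position": TCP position; "eef_rot": TCP orientation; "ft_force": force on the tool from outside, world axes, zero at the start; "wrist_torque": the same for the moment, N m; "gripper_width": finger opening in m.
Only numpy, scipy, OpenCV 4.12 (cv2) and the standard library are available. Lean on these libraries where they do the work, as an engineer would, in place of code of your own. Each camera call takes 0.05 s, during which the arm holds its last target.

### The job

Pick up the loose metal flashing strip by its standing rib and slide its thin edge under the free front edge of the hinged metal panel on the small draining board, without lifting the panel, until the strip's low bead comes up against the panel's edge; the strip should lie flat on the board, square to it and centred between the side rims. Finish while still gripping the rib and pressing the strip down flat with a moderate push of about 10 to 15 N; do not let go. Leave the glassware and other things on the bench where they are.

Things in the scene. Friction and masses are not known exactly. Their poses are not given: they have to be found in the camera images.
- strip: loose dark bare-metal flashing strip, 78 (x) x 120 (y) mm, 0.2 kg, plate 3 mm thick; origin: centre of its underside; +x to the thin edge to tuck in, z up. Tongue x +9 to +39 mm, 3 mm thick. Stop bead across the width, x +4 to +9, top at z 9.5. Grip rib across y: 10 mm thick (x -27 to -17), 80 mm long, top at z 39. Rear edge turned up to z 8 mm
- strip_edge (a point): middle of the tongue's front edge, on the underside of the strip (strip x +39 mm, z 0)
- strip_grip (a point): middle of the grip rib, 30 mm above the strip's underside (9 mm below the rib's top): grasp here, fingers closing along the strip's x, tool square to the plate; fingertips up to 19 mm below it stay clear of the plate and above the panel. It is 61 mm behind strip_edge
- deck: fixed grey plastic deck of the draining board, sloping up away from the robot by 0.08 rad (x up the slope, z square to the surface, y level). Origin: on its top surface, midway between the rims, right below the panel's front edge. Surface x -100 to +120 mm; side rims 8 mm high at y +-76 mm. Open for x below 0; panel covers x 0 to +108 mm, hinge pin at +112 mm
- panel_edge (a point): middle of the panel's front edge, half way up its thickness (8 mm above the deck surface)
- panel (a joint): hinge of the thin aluminium panel (108 x 148 x 4 mm, 0.15 kg, hinged along its far edge): 0 when down, its underside then 6 mm clear of the deck; positive = front edge lifted (0.01 rad lifts it 1.1 mm). Only its own weight holds it down
- beaker: bystander: small clear beaker, 56 mm wide, 68 mm tall; origin at its foot
- count_timer: bystander: flat white timer, 66 x 62 x 17 mm; origin under its centre
- tape_roll: bystander: roll of tape lying flat, 66 mm wide, 19 mm high; origin under its centre
- flask: bystander: conical flask, 81 mm wide, 140 mm tall; origin at its foot
- pen: bystander: marker pen lying down, 134 mm long; origin under its centre
- small_bottle: bystander: capped glass bottle, 56 mm wide, 131 mm tall; origin at its foot

How it is judged (in metres and radians):
On the way, in this order (a step that is already met when the one before it is completed fails the run):
1. the strip is lifted in the gripper (height (world z) of strip above 0.06 m and contact force between the fingers and strip above 1 N), for 0.1 s.
2. the strip's thin edge has entered under the panel's edge (x of strip_edge in the frame of deck above 0.008 m and z of strip_edge in the frame of deck below 0.005 m), for 0.1 s.
At the end, for the whole second after the job is handed in: tongue 23 to 36 mm under the panel, within 12 mm of the middle between the rims, square within 0.08 rad and flat within 0.05 rad (edge at most 3 mm up); strip pressed on the deck with 5 to 40 N, still gripped, at rest; panel down (under 0.02 rad) (x of strip_edge in the frame of deck between 0.023 and 0.036 m and y of strip_edge in the frame of deck between -0.012 and 0.012 m and z of strip_edge in the frame of deck below 0.003 m and angle between the x axis of strip and the x axis of deck, either way round below 0.08 rad and angle between the z axis of strip and the z axis of deck, either way round below 0.05 rad and contact force between strip and deck between 5 and 40 N and contact force between the fingers and strip above 3 N and height (world z) of the grasp point above 0.03 m and value of joint panel below 0.02 rad and linear speed of strip below 0.02 m/s); the arm keeps its last pose, push and grip.
It fails at once if the panel is lifted (its front edge by more than about 4 mm) (value of joint panel above 0.04 rad).
It fails at once if the strip is rammed against the deck (contact force between strip and deck above 80 N).
It fails at once if a bystander is shoved or knocked over (distance of any of beaker, count_timer, tape_roll, flask, pen, small_bottle from where it was at the start of the episode above 0.03 m or angle between any of beaker, flask, small_bottle's own z axis and vertical above 0.5 rad).
It also fails if it takes over 38 s, if anything falls off the work surface, if the arm or the gripper's body presses on something with over 40 N, if the wrist force passes 120 N, or if a joint passes its speed limit or range.

## Working session

There is one attempt and no reset: what is moved stays moved. The work goes in short steps, Python scripts to look and compute and a tool call to move; the robot and the scene stay as the last step left them, time stands still between calls to the robot, and variables do not carry over. Pictures are saved under pics/ and viewed, and the job is handed in when it is done.

Besides the shell and the picture viewer there is one more tool, called after "Call:" as name(argument=value, ...), one argument or row to a line, values as JSON. send_rows: Moves the arm, as the interface text tells. Its arguments: {"type":"object","properties":{"increments":{"type":"array"},"newtons":{"type":"number"}},"required":["increments"]}

```bash
ls; mkdir -p pics; cat > h.py <<'E'
import numpy as np,cv2
from scipy.spatial.transform import Rotation as R
from station import manip,grab_frame,camera_params,ticket
def tool():
    s=manip.observe(); T=np.eye(4)
    T[:3,:3]=R.from_euler('xyz',s['eef_rot'],degrees=True).as_matrix(); T[:3,3]=s['position']; return T
def grab(n,f):
    T=tool(); p,d=grab_frame(n); cv2.imwrite(f'pics/{f}.png',p[:,:,::-1]); cp=camera_params(n)
    K=np.array(cp['camera_matrix'])
    if n=='wrist': C=T@np.array(cp['mount'])
    else:
        C=np.eye(4); Rm=cv2.Rodrigues(np.array(cp['rvec'],float))[0]; C[:3,:3]=Rm.T; C[:3,3]=-Rm.T@np.array(cp['tvec']).ravel()
    np.savez(f'pics/{f}.npz',p=p,d=d,K=K,C=C); return p,d,K,C
def cloud(f):
    z=np.load(f'pics/{f}.npz'); d=z['d']; K=z['K']; C=z['C']
    v,u=np.mgrid[:d.shape[0],:d.shape[1]]
    P=np.stack([(u-K[0,2])/K[0,0]*d,(v-K[1,2])/K[1,1]*d,d],-1)@C[:3,:3].T+C[:3,3]
    P[d==0]=np.nan; return P,z['p']
E
python3 - <<'E'
from h import *
print(manip.observe())
grab('scene','s0');grab('top','t0')
E
```

```text
pics
{'clock': 0.0, 'qpos': array([63.70260627, 29.91144517, -2.07915499, 91.67189595,  1.21375748,
       58.50460472, -6.4635904 ]), 'joint_velocities': array([ 0.05058694,  0.03577841, -0.04148433, -0.03941328, -0.02732258,
        0.06445567,  0.06153863]), 'joint_efforts': array([-1.30373901e-03, -9.27108979e+01,  1.97985895e+00, -3.69931841e+01,
        1.78442494e-02,  8.21690366e-03, -2.38669692e-06]), 'position': array([ 0.2367417 , -0.57808883,  0.24171305]), 'eef_rot': array([-9.00657319e+01, -5.00730690e-03, -1.57728428e+02]), 'ft_force': array([-0.13007935,  1.00897517,  0.49174414]), 'wrist_torque': array([-0.02981362, -0.00611321,  0.01374137]), 'gripper_width': 0.08525022159845785}
```

View pics/s0.png

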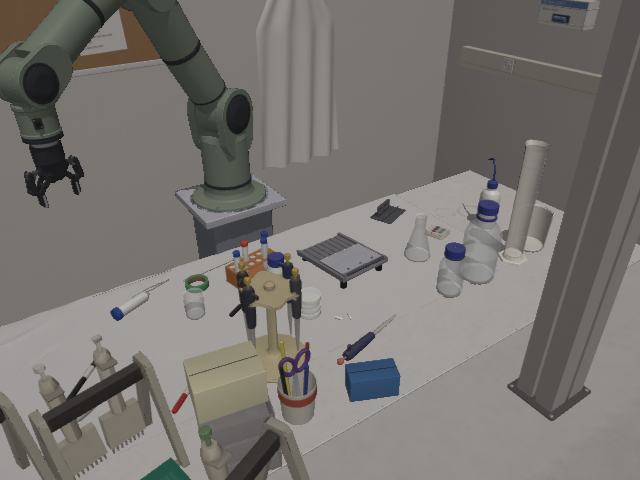

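View pics/t0.png

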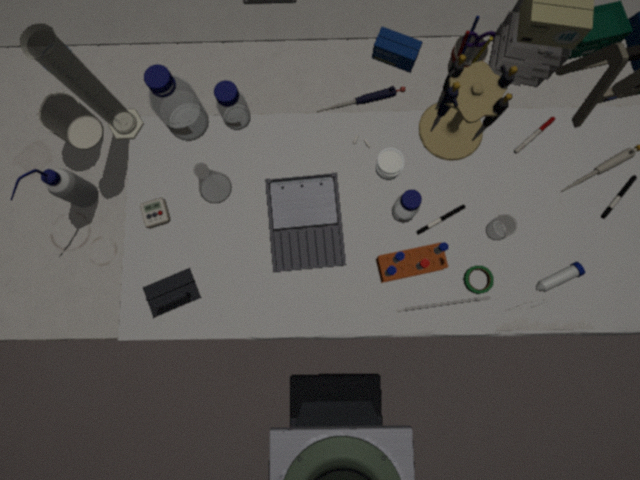

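The top view shows the strip at about (172,293) with the rib as a dark bar, and the board at (305,222) with the panel in its upper half and front edge at row ~228. The scene view shows the flask at (418,240). Next I'll measure these.

```bash
python3 - <<'E'
from h import *
P,p=cloud('t0')
for u,v in [(172,293),(150,290),(170,280),(185,305),(305,222),(303,205),(303,250),(268,180),(337,177),(272,270),(345,265),(272,228),(341,226),(155,212),(215,187),(200,168)]:
    print((u,v),P[v,u].round(4))
z=np.load('pics/t0.npz');print(z['K'],z['C'].round(3))
c=cv2.resize(p[130:330,120:360],None,fx=3.3,fy=3,interpolation=cv2.INTER_CUBIC)
c=cv2.convertScaleAbs(c,alpha=2,beta=20)
cv2.imwrite('pics/t0c.png',c[:,:,::-1])
E
```

```text
(172, 293) [4.552e-01 3.889e-01 4.000e-04]
(150, 290) [0.4628 0.439  0.0062]
(170, 280) [0.4856 0.394  0.0026]
(185, 305) [0.4266 0.3561 0.0041]
(305, 222) [0.6105 0.0723 0.0417]
(303, 205) [0.6496 0.0763 0.0472]
(303, 250) [0.5476 0.0785 0.0254]
(268, 180) [0.7099 0.1569 0.052 ]
(337, 177) [ 0.7162 -0.004   0.0435]
(272, 270) [0.5046 0.1532 0.003 ]
(345, 265) [ 0.5134 -0.019   0.0011]
(272, 228) [0.5985 0.1491 0.0388]
(341, 226) [ 0.5999 -0.0106  0.0391]
(155, 212) [0.6467 0.4305 0.0193]
(215, 187) [0.6895 0.275  0.0737]
(200, 168) [0.7223 0.2996 0.1128]
[[464.79334344   0.         320.13174743]
 [  0.         464.79334344 234.96539496]
 [  0.           0.           1.        ]] [[-0.017 -0.985  0.172  0.396]
 [-1.     0.02   0.013  0.024]
 [-0.016 -0.172 -0.985  1.094]
 [ 0.     0.     0.     1.   ]]
```

View pics/t0c.png

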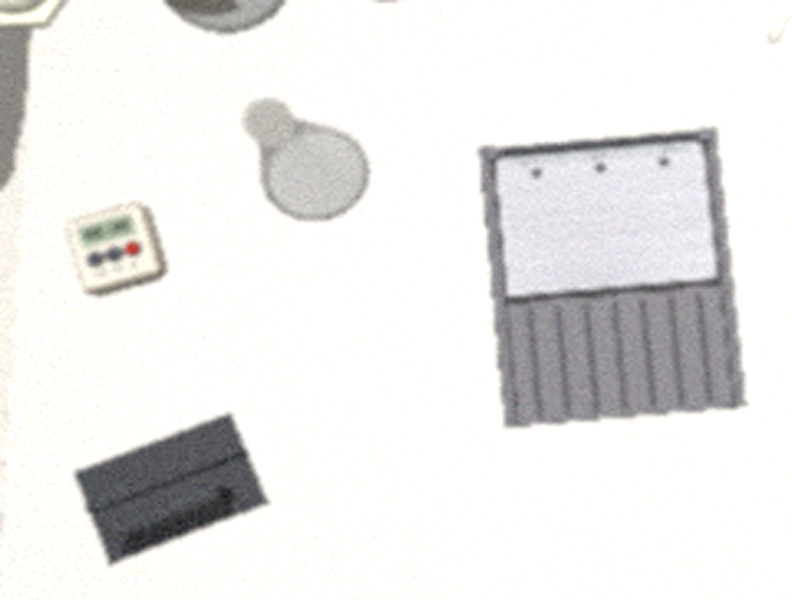

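```bash
cat >> h.py <<'E'
def ray(f,uv,pt,n):  # intersect pixel ray with plane
    z=np.load(f'pics/{f}.npz'); K=z['K'];C=z['C']
    uv=np.atleast_2d(uv).astype(float); r=np.c_[(uv[:,0]-K[0,2])/K[0,0],(uv[:,1]-K[1,2])/K[1,1],np.ones(len(uv))]@C[:3,:3].T
    o=C[:3,3]; t=((np.array(pt)-o)@n)/(r@n); return o+t[:,None]*r
E
python3 - <<'E'
from h import *
P,p=cloud('t0')
g=p.mean(-1); 
m=np.zeros(g.shape,np.uint8); m[262:325,135:210]=(g[262:325,135:210]<75)
n,l,st,c=cv2.connectedComponentsWithStats(m); k=1+st[1:,4].argmax(); print(st[k])
cn=cv2.findContours((l==k).astype(np.uint8),cv2.RETR_EXTERNAL,cv2.CHAIN_APPROX_NONE)[0][0][:,0]
W=ray('t0',cn,[0,0,.003],np.array([0,0,1.]))[:,:2]
r=cv2.minAreaRect(W.astype(np.float32)*1000);print('strip',r)
# deck corners from the crop
cr=np.array([(505,298),(720,280),(507,425),(746,405),(482,148),(716,130)])/[3.3,3]+[120,130]
print(cr)
# deck plane fit
mm=np.zeros(g.shape,bool); mm[236:262,278:335]=1
Q=P[mm];Q=Q[np.isfinite(Q).all(1)];A=np.c_[Q[:,:2],np.ones(len(Q))]
w=np.linalg.lstsq(A,Q[:,2],rcond=None)[0];print('deckplane',w,(Q[:,2]-A@w).std())
mm[:]=0;mm[190:220,280:330]=1
Q=P[mm];Q=Q[np.isfinite(Q).all(1)];A=np.c_[Q[:,:2],np.ones(len(Q))]
w2=np.linalg.lstsq(A,Q[:,2],rcond=None)[0];print('panel',w2,(Q[:,2]-A@w2).std())
n=np.array([-w2[0],-w2[1],1]);print('panel edge',ray('t0',cr[:2],[0,0,w2[2]],n))
n=np.array([-w[0],-w[1],1]);print('others',ray('t0',cr,[0,0,w[2]+.008],n))
E
```

```text
[ 143  268   58   50 1643]
strip ((456.7642822265625, 390.179443359375), (76.16405487060547, 119.26818084716797), 22.15848159790039)
[[273.03030303 229.33333333]
 [338.18181818 223.33333333]
 [273.63636364 271.66666667]
 [346.06060606 265.        ]
 [266.06060606 179.33333333]
 [336.96969697 173.33333333]]
deckplane [ 0.08137039  0.00729338 -0.01920939] 0.00195783991888468
panel [ 0.07353229  0.00637864 -0.00429395] 0.0020255684346277116
panel edge [[ 0.59499526  0.14648887  0.04039181]
 [ 0.60608541 -0.00423571  0.04024588]]
others [[ 0.59538939  0.14673066  0.03830784]
 [ 0.6065115  -0.00429341  0.03811137]
 [ 0.49800474  0.14623282  0.03037998]
 [ 0.51024138 -0.02025736  0.0301614 ]
 [ 0.71281638  0.16195795  0.04797398]
 [ 0.7238088  -0.00404455  0.04765771]]
```

```bash
cat >> h.py <<'E'
def sim(T,rows):
    T=T.copy()
    for r in rows:
        T[:3,3]+=T[:3,:3]@(np.array(r[:3])/1000); T[:3,:3]=T[:3,:3]@R.from_rotvec(r[3:6],degrees=True).as_matrix()
    return T
def show(T): print(T[:3,3].round(4),'z head',round(np.degrees(np.arctan2(T[1,2],T[0,2])),2),'y',T[:3,1].round(4),'z',T[:3,2].round(4))
def rel(T,G):  # shift (mm, in T's axes) and rotvec deg from T to G
    D=np.linalg.inv(T)@G; return (D[:3,3]*1000).round(2),R.from_matrix(D[:3,:3]).as_rotvec(degrees=True).round(2)
E
python3 - <<'E'
from h import *
print(np.array(camera_params('wrist')['mount']).round(3),np.array(camera_params('wrist')['camera_matrix']).round(0))
T=tool();show(T)
for k in range(3):
    T=sim(T,[[-40,0,-2.5,0,-3.3,0,0]]*10);show(T);print(np.hypot(*T[:2,3]))
E
```

```text
[[ 0.     0.958  0.286 -0.074]
 [ 0.    -0.286  0.958 -0.132]
 [ 1.    -0.    -0.    -0.   ]
 [ 0.     0.     0.     1.   ]] [[413.   0. 319.]
 [  0. 413. 241.]
 [  0.   0.   1.]]
[ 0.2368 -0.5781  0.2418] z head -67.73 y [-4.e-04  9.e-04 -1.e+00] z [ 0.379  -0.9254 -0.001 ]
[ 0.5365 -0.3203  0.2419] z head -34.73 y [-4.e-04  9.e-04 -1.e+00] z [ 0.8219 -0.5697 -0.0009]
0.6248266256684231
[0.6474 0.0591 0.2422] z head -1.73 y [-4.e-04  9.e-04 -1.e+00] z [ 9.995e-01 -3.010e-02 -5.000e-04]
0.6501169578809252
[0.5338 0.4378 0.2426] z head 31.27 y [-4.e-04  9.e-04 -1.e+00] z [8.547e-01 5.191e-01 1.000e-04]
0.690359182053541
```

```bash
python3 - <<'E'
from h import *
T=tool()
for r in [[-40,0,-3,0,-3.8,0,0],[-37,0,-6,0,-3.2,0,0],[-30,0,-10,0,-2.0,0,0]]:
    T=sim(T,[r]*10);show(T);print(np.hypot(*T[:2,3]))
E
```

```text
[ 0.5217 -0.3062  0.2419] z head -29.73 y [-4.e-04  9.e-04 -1.e+00] z [ 8.684e-01 -4.959e-01 -8.000e-04]
0.604911604921466
[0.5611 0.0618 0.2422] z head 2.27 y [-4.e-04  9.e-04 -1.e+00] z [ 9.992e-01  3.970e-02 -4.000e-04]
0.5645164168484341
[0.4052 0.335  0.2425] z head 22.27 y [-4.e-04  9.e-04 -1.e+00] z [ 9.254e-01  3.790e-01 -1.000e-04]
0.5257712484625943
```

Call:
send_rows(
  increments=[
    [[-40, 0, -3, 0, -3.8, 0, 0], [-40, 0, -3, 0, -3.8, 0, 0], [-40, 0, -3, 0, -3.8, 0, 0], [-40, 0, -3, 0, -3.8, 0, 0], [-40, 0, -3, 0, -3.8, 0, 0], [-40, 0, -3, 0, -3.8, 0, 0], [-40, 0, -3, 0, -3.8, 0, 0], [-40, 0, -3, 0, -3.8, 0, 0], [-40, 0, -3, 0, -3.8, 0, 0], [-40, 0, -3, 0, -3.8, 0, 0]],
  ],
)

```text
clock: 0.93
position: [0.5228, -0.3047, 0.242]
eef_rot: [-90.0, 0.0, -119.5]
ft_force: [1.6, -0.6, 0.1]
gripper_width: 0.0852
```

Call:
send_rows(
  increments=[
    [[-37, 0, -6, 0, -3.2, 0, 0], [-37, 0, -6, 0, -3.2, 0, 0], [-37, 0, -6, 0, -3.2, 0, 0], [-37, 0, -6, 0, -3.2, 0, 0], [-37, 0, -6, 0, -3.2, 0, 0], [-37, 0, -6, 0, -3.2, 0, 0], [-37, 0, -6, 0, -3.2, 0, 0], [-37, 0, -6, 0, -3.2, 0, 0], [-37, 0, -6, 0, -3.2, 0, 0], [-37, 0, -6, 0, -3.2, 0, 0]],
  ],
)

```text
clock: 1.77
position: [0.5609, 0.0633, 0.2421]
eef_rot: [-90.0, 0.0, -87.6]
ft_force: [1.2, -0.1, 0.3]
gripper_width: 0.0851
```

```bash
python3 - <<'E'
from h import *
s=manip.observe();print(s['clock'],s['qpos'].round(1),np.abs(s['joint_velocities']).max());show(tool())
grab('wrist','w0')
E
```

```text
1.7667 [  7.2  26.3 -27.1 100.   13.9  57.1 -22.6] 34.66644490618536
[0.5609 0.0633 0.2421] z head 2.43 y [-3.e-04  0.e+00 -1.e+00] z [ 9.991e-01  4.240e-02 -3.000e-04]
```

View pics/w0.png

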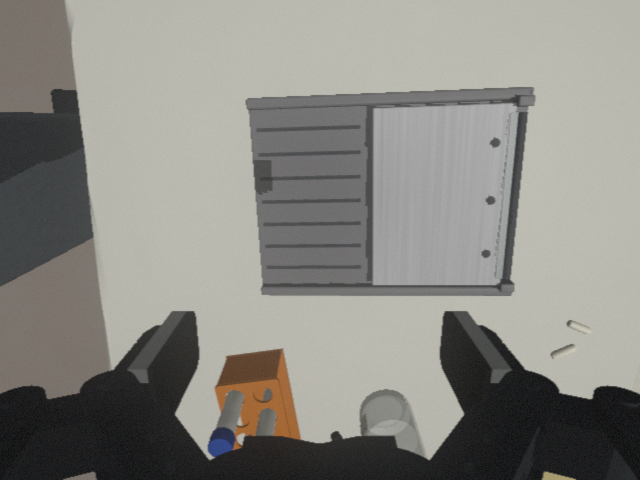

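The wrist view shows the board clearly. The panel's front edge runs from (372,107) to (371,286), and the rims run along rows ~98 and ~291. I'll fit its pose from this view.

```bash
python3 - <<'E'
from h import *
P,p=cloud('w0'); g=p.mean(-1)
def pl(v0,v1,u0,u1):
    Q=P[v0:v1,u0:u1].reshape(-1,3);Q=Q[np.isfinite(Q).all(1)];A=np.c_[Q[:,:2],np.ones(len(Q))]
    w=np.linalg.lstsq(A,Q[:,2],rcond=None)[0];e=Q[:,2]-A@w;k=abs(e)<2*e.std();w=np.linalg.lstsq(A[k],Q[k,2],rcond=None)[0]
    print(w.round(4),e.std());return w
wd=pl(115,280,280,355);wp=pl(120,275,385,480)
# edge
E=[]
for v in range(115,280,3):
    s=g[v,355:395]; E.append((355+np.diff(s).argmax()+.5,v))
E=np.array(E);E=E[abs(E[:,0]-np.median(E[:,0]))<4]
n=np.array([-wp[0],-wp[1],1]);W=ray('w0',E,[0,0,wp[2]],n)
l=cv2.fitLine(W[:,:2].astype(np.float32),cv2.DIST_HUBER,0,.01,.01).ravel()
print('panel edge',W[0],W[-1],'yaw',np.degrees(np.arctan2(-l[0],l[1]))if l[1]>0 else np.degrees(np.arctan2(l[0],-l[1])))
# side rims: dark-outer boundaries along cols
nd=np.array([-wd[0],-wd[1],1])
for nm,v0,v1 in(('left',85,108),('right',285,302)):
    E=[]
    for u in range(270,500,4):
        d=np.diff(g[v0-4:v1+4,u]); k=d.argmin() if nm=='left' else d.argmax(); E.append((u,v0-4+k+.5))
    W=ray('w0',np.array(E),[0,0,wd[2]+.008],nd);
    l=cv2.fitLine(W[:,:2].astype(np.float32),cv2.DIST_HUBER,0,.01,.01).ravel();print(nm,W[0],W[-1],l,np.degrees(np.arctan2(l[1],l[0])))
for v,u in[(195,365),(195,385),(110,385),(280,385),(195,300)]:print(P[v,u].round(4),g[v,u])
print(np.degrees(0.08))
E
```

```text
[ 0.0796  0.0062 -0.018 ] 0.000751476841984928
[ 0.0791  0.0062 -0.0077] 0.0007373877314657207
panel edge [0.59947236 0.14019249 0.04059764] [0.6100919  0.00614084 0.04061253] yaw 4.5295057
left [0.51913593 0.15074393 0.03226881] [0.69098393 0.16369916 0.0460275 ] [0.9970772  0.07639997 0.6063913  0.15728357] 4.3816657
right [ 0.52040238 -0.01928907  0.03131902] [ 0.71845033 -0.00375785  0.04717908] [ 0.9969391   0.0781815   0.6155038  -0.01183107] 4.4840455
[0.5995 0.0757 0.0304] 97.66666666666667
[0.6146 0.0782 0.0405] 159.33333333333334
[0.6087 0.1443 0.0417] 168.66666666666666
[0.621  0.0041 0.0414] 155.33333333333334
[0.5446 0.0726 0.0262] 111.0
4.583662361046586
```

Call:
send_rows(
  increments=[
    [[-30, 0, -10, 0, -2, 0, 0], [-30, 0, -10, 0, -2, 0, 0], [-30, 0, -10, 0, -2, 0, 0], [-30, 0, -10, 0, -2, 0, 0], [-30, 0, -10, 0, -2, 0, 0], [-30, 0, -10, 0, -2, 0, 0], [-30, 0, -10, 0, -2, 0, 0], [-30, 0, -10, 0, -2, 0, 0], [-10, 0, -5, 0, -2, 0, 0], [0, 0, 0, 0, -2, 0, 0]],
  ],
)

```text
clock: 2.65
position: [0.4339, 0.2951, 0.2423]
eef_rot: [-90.0, 0.1, -67.4]
ft_force: [0.4, -0.8, 0.2]
gripper_width: 0.0855
```

```bash
python3 - <<'E'
from h import *
s=manip.observe();print(s['clock'],s['qpos'].round(1),np.abs(s['joint_velocities']).max());show(tool())
grab('wrist','w1')
E
```

```text
2.65 [-13.4  24.1 -35.9 105.4  16.7  55.9 -33.8] 23.94715009241124
[0.4339 0.2951 0.2423] z head 22.62 y [-7.e-04  7.e-04 -1.e+00] z [ 9.231e-01  3.846e-01 -4.000e-04]
```

View pics/w1.png

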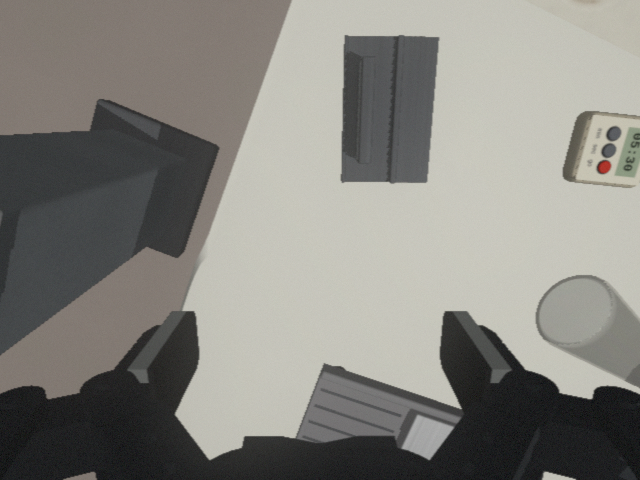

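The strip is fully in view. Its plate corners are near (345,37), (438,38), (428,182) and (342,182), and the rib top runs along column ~367 from row 55 to 163.

```bash
python3 - <<'E'
from h import *
P,p=cloud('w1'); g=p.mean(-1)
z=np.array([0,0,1.])
W=ray('w1',[(438.5,37),(428.5,182.5)],[0,0,.003],z);print('front corners',W.round(4),'mid',W.mean(0), 'yaw',np.degrees(np.arctan2(-(W[0]-W[1])[0],(W[0]-W[1])[1])),np.linalg.norm(W[0]-W[1]))
c=cv2.resize(p[25:195,320:460],None,fx=4,fy=3.5,interpolation=cv2.INTER_CUBIC);cv2.imwrite('pics/w1c.png',cv2.convertScaleAbs(c,alpha=1.8)[:,:,::-1])
Q=P[30:190,330:445].reshape(-1,3);Q=Q[np.isfinite(Q).all(1)]
rib=Q[(Q[:,2]>.032)];print(len(rib),rib.mean(0),np.median(rib[:,2]),cv2.minAreaRect((rib[:,:2]*1000).astype(np.float32)))
E
```

```text
front corners [[0.4723 0.4591 0.003 ]
 [0.519  0.3491 0.003 ]] mid [0.49563313 0.40410958 0.003     ] yaw 23.000313171163366 0.11941825434988836
1482 [0.43785869 0.38255215 0.03923786] 0.03950199050043979 ((438.7085266113281, 381.4589538574219), (10.448644638061523, 79.41846466064453), 22.008567810058594)
```

View pics/w1c.png

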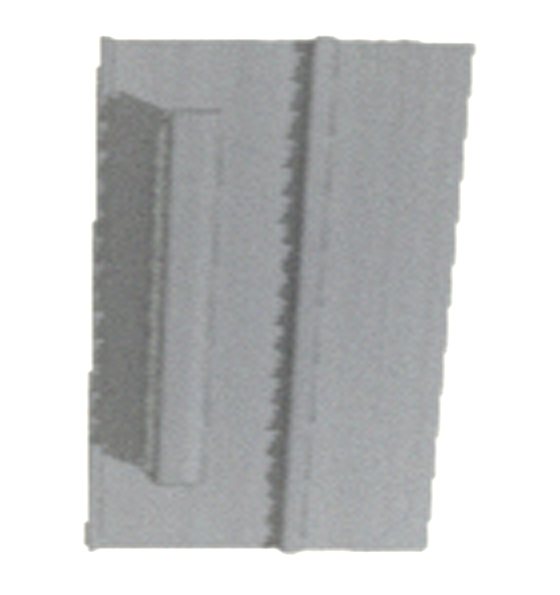

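```bash
cat >> h.py <<'E'
def pose(p,zd,yd):  # z axis dir hint, y axis dir
    y=np.array(yd,float);y/=np.linalg.norm(y);zz=np.array(zd,float);zz-=y*(zz@y);zz/=np.linalg.norm(zz)
    T=np.eye(4);T[:3,:3]=np.c_[np.cross(y,zz),y,zz];T[:3,3]=p;return T
E
python3 - <<'E'
from h import *
a=np.radians(22.5);G=pose([.4386,.3815,.024],[np.cos(a),np.sin(a),0],[0,0,-1])
print(manip.observe()['clock'],tool().round(4)[:3,3],rel(tool(),G))
E
```

```text
2.7 [0.4351 0.2936 0.2422] (array([-79.71, 218.21,  37.14]), array([ 0.02,  0.18, -0.01]))
```

Call:
send_rows(
  increments=[
    [[-10, 12, 5, 0, 0, 0, 60], [-10, 14, 5, 0, 0, 0, 60], [-10, 14, 5, 0, 0, 0, 60], [-10, 14, 5, 0, 0, 0, 60], [-10, 14, 5, 0, 0, 0, 60], [-10, 14, 5, 0, 0, 0, 60], [-10, 14, 4, 0, 0, 0, 60], [-9.7, 14, 3.1, 0, 0.2, 0, 60], [0, 14, 0, 0, 0, 0, 60], [0, 10, 0, 0, 0, 0, 60]],
  ],
)

```text
clock: 3.53
position: [0.4403, 0.38, 0.1068]
eef_rot: [-90.1, -0.0, -68.0]
ft_force: [0.4, -0.5, -0.3]
gripper_width: 0.0654
```

```bash
python3 - <<'E'
from h import *
a=np.radians(22.5);G=pose([.4386,.3815,.024],[np.cos(a),np.sin(a),0],[0,0,-1])
grab('wrist','w2')
s=manip.observe();print(s['clock'],s['gripper_width'],s['qpos'].round(1),tool().round(4)[:3,3],rel(tool(),G))
E
```

```text
3.5833 0.06528561005208398 [-25.7  38.9 -30.  103.4  26.4  45.  -47.4] [0.4399 0.3791 0.1055] (array([-2.8 , 81.45, -0.09]), array([ 0.17, -0.49,  0.08]))
```

View pics/w2.png

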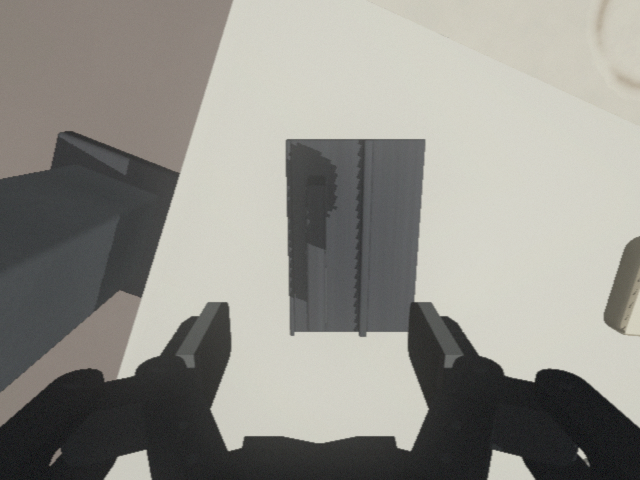

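The open fingers straddle the rib, which is at column ~318 and centred between pads at ~230 and ~410. I'll check this with depth.

```bash
python3 - <<'E'
from h import *
P,p=cloud('w2')
Q=P[138:335,285:430].reshape(-1,3);Q=Q[np.isfinite(Q).all(1)]
rib=Q[(Q[:,2]>.032)&(Q[:,2]<.045)];print(len(rib),np.median(rib[:,2]),cv2.minAreaRect((rib[:,:2]*1000).astype(np.float32)))
W=ray('w2',[(425,139),(415,332)],[0,0,.003],np.array([0,0,1.]));print(W,W.mean(0),np.degrees(np.arctan2(-(W[0]-W[1])[0],(W[0]-W[1])[1])))
E
```

```text
2948 0.03950372497119295 ((438.5793762207031, 381.68255615234375), (10.411879539489746, 80.13849639892578), 22.230470657348633)
[[0.47226043 0.4594522  0.003     ]
 [0.519447   0.34916464 0.003     ]] [0.49585372 0.40430842 0.003     ] 23.163677547897883
```

Call:
send_rows(
  increments=[
    [[-1.5, 12, 0, 0, -0.4, 0, 60], [-1.3, 12, 0, 0, 0, 0, 60], [0, 12, 0, 0, 0, 0, 60], [0, 12, 0, 0, 0, 0, 60], [0, 12, 0, 0, 0, 0, 60], [0, 10, 0, 0, 0, 0, 60], [0, 7, 0, 0, 0, 0, 60], [0, 4, 0, 0, 0, 0, 60], [0, 0, 0, 0, 0, 0, 60], [0, 0, 0, 0, 0, 0, 60]],
  ],
)

```text
clock: 4.42
position: [0.4392, 0.3833, 0.0274]
eef_rot: [-90.0, 0.0, -67.5]
ft_force: [0.2, -0.3, 0.1]
gripper_width: 0.0651
```

```bash
python3 - <<'E'
from h import *
a=np.radians(22.4);G=pose([.4386,.3816,.024],[np.cos(a),np.sin(a),0],[0,0,-1])
s=manip.observe();print(s['clock'],s['gripper_width'],s['ft_force'],tool().round(4)[:3,3],rel(tool(),G))
E
```

```text
4.4167 0.06509318107673627 [ 0.21646674 -0.34161317  0.13082885] [0.4392 0.3833 0.0274] (array([ 1.32,  3.41, -1.18]), array([-0.01,  0.08, -0.01]))
```

Call:
send_rows(
  increments=[
    [[1.3, 3, -1.2, 0, 0, 0, 60], [0, 0, 0, 0, 0, 0, 150], [0, 0, 0, 0, 0, 0, 255], [0, 0, 0, 0, 0, 0, 255], [0, 0, 0, 0, 0, 0, 255], [0, 0, 0, 0, 0, 0, 255], [0, 0, 0, 0, 0, 0, 255], [0, 0, 0, 0, 0, 0, 255], [0, 0, 0, 0, 0, 0, 255], [0, 0, 0, 0, 0, 0, 255]],
  ],
  newtons=80,
)

```text
clock: 5.25
position: [0.4387, 0.3815, 0.0247]
eef_rot: [-90.0, 0.0, -67.5]
ft_force: [-0.6, -1.3, 5.7]
gripper_width: 0.0087
```

```bash
python3 - <<'E'
from h import *
s=manip.observe();print(s['clock'],s['gripper_width'],s['ft_force'],s['qpos'].round(1));show(tool())
E
```

```text
5.25 0.008724047816852603 [-0.56527605 -1.31812264  5.7468543 ] [-28.9  45.6 -25.9 105.   31.6  36.7 -51.4]
[0.4387 0.3815 0.0247] z head 22.47 y [ 3.e-04  2.e-04 -1.e+00] z [9.241e-01 3.821e-01 4.000e-04]
```

```bash
cat >> h.py <<'E'
O=np.array([.6048,.0722,.0306]);yw=np.radians(4.5)
xd=np.array([np.cos(yw)*np.cos(.08),np.sin(yw)*np.cos(.08),np.sin(.08)]);yd=np.array([-np.sin(yw),np.cos(yw),0]);zd=np.cross(xd,yd)
EH=.0247
def tcp_for(ex,ey,ez): return pose(O+ex*xd+ey*yd+ez*zd-.061*xd+EH*zd,xd,-zd)
def edge(T=None):
    T=tool() if T is None else T
    e=T[:3,3]+.061*T[:3,2]+EH*T[:3,1]-O; return np.array([e@xd,e@yd,e@zd]).round(4)*1000, 'square',round(np.degrees(np.arcsin(T[:3,2]@yd)),2),'pitch',round(np.degrees(np.arcsin(T[:3,2]@zd)),2),'roll',round(np.degrees(np.arcsin(T[:3,0]@zd)),2)
E
python3 - <<'E'
from h import *
T=sim(tool(),[[0,-90,0,0,0,0,0]])
G=tcp_for(-.012,0,.05);show(G);print(rel(T,G))
G=tcp_for(-.012,0,.02);show(G);print(rel(T,G))
E
```

```text
[0.5263 0.066  0.0992] z head 4.5 y [ 0.0797  0.0063 -0.9968] z [0.9937 0.0782 0.0799]
(array([325.05,  15.41, -39.58]), array([ 4.53, 17.96, -0.72]))
[0.5287 0.0662 0.0693] z head 4.5 y [ 0.0797  0.0063 -0.9968] z [0.9937 0.0782 0.0799]
(array([325.79,  45.31, -37.31]), array([ 4.53, 17.96, -0.72]))
```

Call:
send_rows(
  increments=[
    [[0, -3, 0, 0, 0, 0, 255], [0, -6, 0, 0, 0, 0, 255], [0, -10, 0, 0, 0, 0, 255], [0, -13, 0, 0, 0, 0, 255], [0, -13, 0, 0, 0, 0, 255], [0, -13, 0, 0, 0, 0, 255], [0, -13, 0, 0, 0, 0, 255], [0, -10, 0, 0, 0, 0, 255], [0, -6, 0, 0, 0, 0, 255], [0, -3, 0, 0, 0, 0, 255]],
  ],
)

```text
clock: 6.08
position: [0.4389, 0.3816, 0.1155]
eef_rot: [-89.9, 0.0, -67.5]
ft_force: [-0.1, 0.3, -2.4]
gripper_width: 0.0084
```

```bash
python3 - <<'E'
from h import *
grab('wrist','w3')
s=manip.observe();print(s['clock'],s['gripper_width'],s['ft_force'],s['wrist_torque']);T=tool();show(T)
G=tcp_for(-.012,0,.05);show(G);print(rel(T,G))
E
```

```text
6.1333 0.008745207106138516 [ 0.06200369  0.74731732 -1.89386912] [ 0.04908256 -0.02589613 -0.01239715]
[0.4389 0.3816 0.1154] z head 22.46 y [ 9.e-04  6.e-04 -1.e+00] z [0.9241 0.3821 0.0011]
[0.5263 0.066  0.0992] z head 4.5 y [ 0.0797  0.0063 -0.9968] z [0.9937 0.0782 0.0799]
(array([325.03,  16.02, -39.8 ]), array([ 4.49, 17.95, -0.74]))
```

View pics/w3.png

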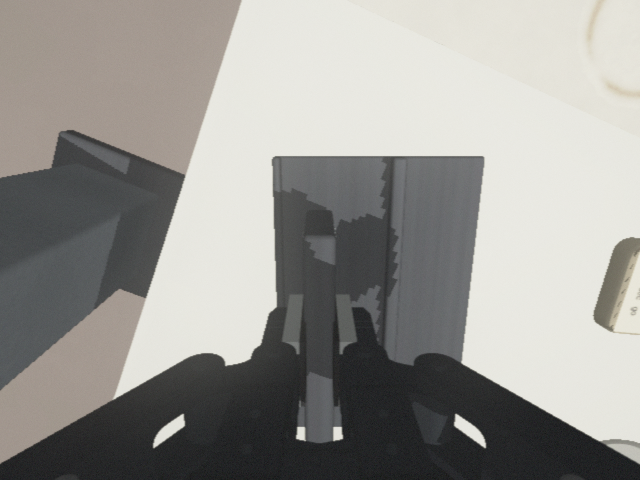

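The strip is held in the air, with the rib centred between the pads at column ~320 and the plate at cols 275-483. Next I'll measure its pose in the tool frame.

```bash
cat >> h.py <<'E'
def plate(f,v0,v1,u0,u1):
    P,p=cloud(f); T=np.load(f'pics/{f}.npz')['C']@np.linalg.inv(np.array(camera_params('wrist')['mount']))
    Q=P[v0:v1,u0:u1].reshape(-1,3);Q=Q[np.isfinite(Q).all(1)];L=(Q-T[:3,3])@T[:3,:3]
    A=np.c_[L[:,0],L[:,2],np.ones(len(L))];w=np.linalg.lstsq(A,L[:,1],rcond=None)[0]
    print('plate top y = a x + b z + c',w.round(4),'resid',(L[:,1]-A@w).std().round(5)); return T,w
E
python3 - <<'E'
from h import *
T,w=plate('w3',165,340,408,462)
n=T[:3,:3]@np.array([w[0],-1,w[1]]);pt=T[:3,3]+T[:3,1]*w[2]
W=ray('w3',[(484,157),(464,357)],pt,n); print(((W-T[:3,3])@T[:3,:3]*1000).round(1))
E
```

```text
plate top y = a x + b z + c [-0.      0.0023  0.021 ] resid 0.0006
[[-59.3  21.1  61.1]
 [ 24.1  21.1  62.1]]
```

```bash
sed -i 's/^EH=.0247/EH=.0242/' h.py; python3 - <<'E'
from h import *
from scipy.linalg import logm
T=tool();G=tcp_for(-.014,0,.03);D=np.linalg.inv(T)@G
L=logm(D).real/18; print((L[:3,3]*1000).round(3),np.degrees([L[2,1],L[0,2],L[1,0]]).round(3))
r=[18,1.9,-4.8,.25,1.0,-.04]
X=sim(T,[r]*18);show(X);print(rel(X,G))
for k in range(0,19,3): print(sim(T,[r]*k)[:3,3].round(3))
E
```

```text
[18.244  2.1    0.534] [ 0.249  0.997 -0.041]
[0.4346 0.0479 0.0784] z head 4.45 y [ 0.0798  0.0067 -0.9968] z [0.9938 0.0774 0.0801]
(array([-10.95,   7.22,  92.2 ]), array([-0.01, -0.05, -0.02]))
[0.439 0.382 0.115]
[0.445 0.326 0.11 ]
[0.449 0.27  0.104]
[0.45  0.214 0.098]
[0.447 0.159 0.092]
[0.442 0.103 0.085]
[0.435 0.048 0.078]
```

Call:
send_rows(
  increments=[
    [[10, 0, 0.5, 0.25, 1, -0.04, 255], [18, 0, 0.5, 0.25, 1, -0.04, 255], [18, 1, 0.5, 0.25, 1, -0.04, 255], [18, 1, 0.5, 0.25, 1, -0.04, 255], [18, 1, 0.5, 0.25, 1, -0.04, 255], [18, 1, 0.5, 0.25, 1, -0.04, 255], [18, 1, 0.5, 0.25, 1, -0.04, 255], [18, 1, 0.5, 0.25, 1, -0.04, 255], [18, 1, 0.5, 0.25, 1, -0.04, 255], [18, 1, 0.5, 0.25, 1, -0.04, 255]],
  ],
)

```text
clock: 6.97
position: [0.4959, 0.2176, 0.106]
eef_rot: [-87.5, -0.2, -77.7]
ft_force: [0.6, 0.8, -2.1]
gripper_width: 0.0085
```

```bash
python3 - <<'E'
from h import *
T=tool();G=tcp_for(-.014,0,.03);show(T);print(edge(),rel(T,G))
T=sim(T,[[0,0,0,0,0,0,0]])
for r in([18,2,.5,.25,1,-.04],): 
  X=sim(T,[r]*9);print(rel(X,G))
E
```

```text
[0.4959 0.2176 0.106 ] z head 12.35 y [ 0.043   0.0057 -0.9991] z [0.9759 0.2137 0.0432]
(array([-31.3, 161.8,  56.6]), 'square', np.float64(7.85), 'pitch', np.float64(-2.06), 'roll', np.float64(-0.42)) (array([154.39,  27.79,  -4.25]), array([ 2.09,  7.84, -0.28]))
(array([-7.73, 10.2 ,  0.65]), array([-0.16, -1.16,  0.09]))
```

Call:
send_rows(
  increments=[
    [[18, 3, 0.5, 0.25, 0.9, -0.03, 255], [18, 3, 0.5, 0.25, 0.9, -0.03, 255], [18, 3, 0.5, 0.25, 0.9, -0.03, 255], [18, 3, 0.5, 0.25, 0.9, -0.03, 255], [18, 3, 0.5, 0.25, 0.9, -0.03, 255], [18, 3, 0.5, 0.25, 0.9, -0.03, 255], [18, 3, 0.5, 0.25, 0.9, -0.03, 255], [12, 3, 0.5, 0.25, 0.9, -0.03, 255], [6, 1, 0, 0, 0, 0, 255], [0, 0, 0, 0, 0, 0, 255]],
  ],
)

```text
clock: 7.8
position: [0.5243, 0.0768, 0.0818]
eef_rot: [-85.5, -0.0, -84.8]
ft_force: [-0.1, 0.9, -3.5]
gripper_width: 0.0084
```

```bash
python3 - <<'E'
from h import *
grab('wrist','w4')
T=tool();G=tcp_for(-.014,0,.03);show(T);print(edge(),rel(T,G),manip.observe()['clock'])
E
```

```text
[0.5244 0.0781 0.0821] z head 5.24 y [ 0.0781  0.0077 -0.9969] z [0.9927 0.0911 0.0785]
(array([-14.4,  13. ,  33.4]), 'square', np.float64(0.74), 'pitch', np.float64(-0.08), 'roll', np.float64(-0.09)) (array([12.22,  3.49,  0.21]), array([ 0.08,  0.74, -0.09])) 7.85
```

View pics/w4.png

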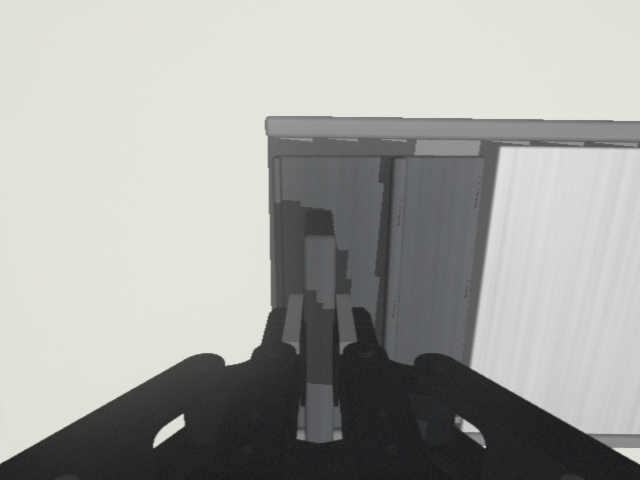

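The strip hovers over the open deck, its thin edge at cols 483→466 just short of the panel edge at cols 499→470, parallel to the eye. I'll cross-check the panel edge from this view.

```bash
python3 - <<'E'
from h import *
P,p=cloud('w4');g=p.mean(-1).astype(float)
E=[]
for v in range(160,350,4):
    u0=int(499-(v-148)*29/212); s=g[v,u0-7:u0+8];E.append((u0-7+np.diff(s).argmax()+.5,v))
W=ray('w4',E,O+zd*.010,zd)-O
D=np.c_[W@xd,W@yd]*1000
print(D[::8].round(1),np.polyfit(D[:,1],D[:,0],1))
Q=P[170:400,530:630].reshape(-1,3);Q=Q[np.isfinite(Q).all(1)]-O;print('panel top z_d',np.median(Q@zd), np.polyfit(Q@xd,Q@zd,1))
# left rim inner/outer
for v0,v1 in((110,130),): 
    E=[(u,v0+np.diff(g[v0:v1,u]).argmin()+.5) for u in range(300,620,20)]
    W=ray('w4',E,O+zd*.008,zd)-O;print('rim outer',(W@yd*1000).round(1))
E
```

```text
[[ 1.3 67.7]
 [ 1.4 53.8]
 [ 1.1 39.4]
 [ 1.2 24.2]
 [ 0.9  8.3]
 [ 1.  -8.3]] [0.00494008 0.99435966]
panel top z_d 0.009939443412485366 [-0.00123569  0.00999736]
rim outer [85.  85.1 84.8 84.9 85.  85.1 84.8 84.9 84.9 84.6 84.7 84.8 84.9 84.6
 84.7 84.8]
```

Call:
send_rows(
  increments=[
    [[3, 0, 0, 0, 0.3, 0, 255], [4, 2, 0, 0, 0.4, 0, 255], [4, 4, 0, 0, 0.3, 0, 255], [1.5, 4, 0, 0, 0, 0, 255], [0, 4, 0, 0, 0, 0, 255], [0, 4, 0, 0, 0, 0, 255], [0, 4, 0, 0, 0, 0, 255], [0, 2, 0, 0, 0, 0, 255], [0, 0, 0, 0, 0, 0, 255], [0, 0, 0, 0, 0, 0, 255]],
  ],
)

```text
clock: 8.68
position: [0.5274, 0.0661, 0.0583]
eef_rot: [-85.5, 0.1, -85.7]
ft_force: [0.2, 0.4, -2.1]
gripper_width: 0.0086
```

```bash
python3 - <<'E'
from h import *
T=tool();G=tcp_for(-.012,0,.001);print(edge(),rel(T,G),manip.observe()['clock'],manip.observe()['ft_force'],manip.observe()['qpos'].round(1))
E
```

```text
(array([-14.2,  -0.2,   9.6]), 'square', np.float64(-0.22), 'pitch', np.float64(-0.06), 'roll', np.float64(-0.09)) (array([0.02, 8.62, 2.15]), array([ 0.06, -0.22, -0.09])) 8.6833 [ 0.17853446  0.42439901 -2.07494533] [  1.8  37.1 -21.1 116.1  30.   27.3 -37.1]
```

Call:
send_rows(
  increments=[
    [[0, 2, 0, 0, 0, 0, 255], [0, 2, 0, 0, 0, 0, 255], [0, 2, 0, 0, 0, 0, 255], [0, 1, 0, 0, 0, 0, 255], [0, 0.5, 0, 0, 0, 0, 255], [0, 0.5, 0, 0, 0, 0, 255], [0, 0.5, 0, 0, 0, 0, 255], [0, 0, 0, 0, 0, 0, 255], [0, 0, 0, 0, 0, 0, 255], [0, 0, 0, 0, 0, 0, 255]],
  ],
)

```text
clock: 9.52
position: [0.5282, 0.066, 0.05]
eef_rot: [-85.5, 0.1, -85.7]
ft_force: [-0.4, -0.4, -2.1]
gripper_width: 0.0087
```

```bash
python3 - <<'E'
from h import *
print(edge(),manip.observe()['ft_force'],manip.observe()['wrist_torque'])
E
```

```text
(array([-14.1,  -0.3,   1.2]), 'square', np.float64(-0.24), 'pitch', np.float64(-0.05), 'roll', np.float64(-0.09)) [-0.36039492 -0.41626761 -2.13840099] [-0.03071919  0.13080111 -0.0205963 ]
```

Call:
send_rows(
  increments=[
    [[0, 0.3, 0, 0, 0, 0, 255], [0, 0.3, 0, 0, 0, 0, 255], [0, 0.3, 0, 0, 0, 0, 255], [0, 0.3, 0, 0, 0, 0, 255], [0, 0, 0, 0, 0, 0, 255], [0, 0, 0, 0, 0, 0, 255], [0, 0, 0, 0, 0, 0, 255], [0, 0, 0, 0, 0, 0, 255], [0, 0, 0, 0, 0, 0, 255], [0, 0, 0, 0, 0, 0, 255]],
  ],
)

```text
clock: 10.35
position: [0.5283, 0.066, 0.0487]
eef_rot: [-85.5, 0.1, -85.7]
ft_force: [-0.1, 1.0, -2.3]
gripper_width: 0.0084
```

```bash
python3 - <<'E'
from h import *
print(edge(),manip.observe()['ft_force'],manip.observe()['wrist_torque'])
E
```

```text
(array([-14.1,  -0.4,  -0.1]), 'square', np.float64(-0.24), 'pitch', np.float64(-0.05), 'roll', np.float64(-0.09)) [-0.11527316  0.96126785 -2.30345939] [-0.014193    0.13938635  0.01491648]
```

Still no contact, so I'll keep going down in small steps.

Call:
send_rows(
  increments=[
    [[0, 0.3, 0, 0, 0, 0, 255], [0, 0.3, 0, 0, 0, 0, 255], [0, 0.2, 0, 0, 0, 0, 255], [0, 0, 0, 0, 0, 0, 255], [0, 0, 0, 0, 0, 0, 255], [0, 0, 0, 0, 0, 0, 255], [0, 0, 0, 0, 0, 0, 255], [0, 0, 0, 0, 0, 0, 255], [0, 0, 0, 0, 0, 0, 255], [0, 0, 0, 0, 0, 0, 255]],
  ],
)

```text
clock: 11.18
position: [0.5283, 0.066, 0.0485]
eef_rot: [-85.4, 0.1, -85.7]
ft_force: [-7.1, -0.6, 16.6]
gripper_width: 0.0086
```

```bash
python3 - <<'E'
from h import *
print(edge(),manip.observe()['ft_force'],manip.observe()['wrist_torque'])
E
```

```text
(array([-14.1,  -0.4,  -0.2]), 'square', np.float64(-0.23), 'pitch', np.float64(-0.03), 'roll', np.float64(-0.06)) [-7.09704444 -0.59216452 16.55648489] [-0.24551274  1.21249634 -0.00547034]
```

Call:
send_rows(
  increments=[
    [[0, -0.4, 0, 0, 0, 0, 255], [0, 0, 1, 0, 0, 0, 255], [0, 0, 2, 0, 0, 0, 255], [0, 0, 2, 0, 0, 0, 255], [0, 0, 2, 0, 0, 0, 255], [0, 0, 2, 0, 0, 0, 255], [0, 0, 1, 0, 0, 0, 255], [0, 0, 0, 0, 0, 0, 255], [0, 0, 0, 0, 0, 0, 255], [0, 0, 0, 0, 0, 0, 255]],
  ],
)

```text
clock: 12.02
position: [0.5376, 0.0667, 0.0493]
eef_rot: [-85.5, 0.1, -85.7]
ft_force: [-9.2, -0.8, 13.5]
gripper_width: 0.0089
```

```bash
python3 - <<'E'
from h import *
grab('wrist','w5')
print(edge(),manip.observe()['ft_force'],manip.observe()['wrist_torque'],manip.observe()['clock'])
T,w=plate('w5',165,340,408,455)
E
```

```text
(array([-4.7, -0.5, -0.3]), 'square', np.float64(-0.23), 'pitch', np.float64(-0.11), 'roll', np.float64(-0.05)) [-8.64131453 -0.64691734 12.06801978] [-0.15441005  1.67514715 -0.04748502] 12.0667
plate top y = a x + b z + c [-0.0011  0.0031  0.0208] resid 0.00059
```

View pics/w5.png

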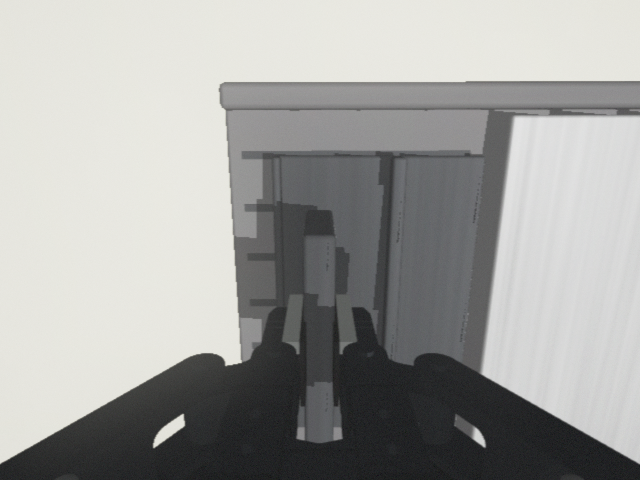

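The strip lies flat on the deck with its edge still ~5 mm short of the panel, at cols ~482→465 against the panel's 512→484. I'll continue the slide.

Call:
send_rows(
  increments=[
    [[0, -0.2, 1, 0, 0, 0, 255], [0, 0, 2, 0, 0, 0, 255], [0, 0, 2, 0, 0, 0, 255], [0, 0, 2, 0, 0, 0, 255], [0, 0, 2, 0, 0, 0, 255], [0, 0, 2, 0, 0, 0, 255], [0, 0, 2, 0, 0, 0, 255], [0, 0, 2, 0, 0, 0, 255], [0, 0, 1, 0, 0, 0, 255], [0, 0, 0, 0, 0, 0, 255]],
  ],
)

```text
clock: 12.9
position: [0.5542, 0.0679, 0.0507]
eef_rot: [-85.5, 0.1, -85.7]
ft_force: [-3.7, -0.0, 7.1]
gripper_width: 0.0089
```

```bash
cat > chk.py <<'E'
import sys
from h import *
f=sys.argv[1];grab('wrist',f);s=manip.observe()
print(edge(),s['ft_force'],s['wrist_torque'],s['clock'])
P,p=cloud(f);Q=P[170:400,550:635].reshape(-1,3);Q=Q[np.isfinite(Q).all(1)]-O;c=np.polyfit(Q@xd,Q@zd,1);print('panel slope (lift -)',c.round(4))
plate(f,165,340,408,455)
E
python3 chk.py w6
```

```text
(array([11.9, -0.5, -0.2]), 'square', np.float64(-0.24), 'pitch', np.float64(-0.06), 'roll', np.float64(-0.08)) [-4.55263983  0.14621625  5.63122311] [-0.20338856  0.88017251  0.03373683] 12.95
panel slope (lift -) [-0.0022  0.0101]
plate top y = a x + b z + c [-0.0148 -0.2124  0.0292] resid 0.00197
```

View pics/w6.png

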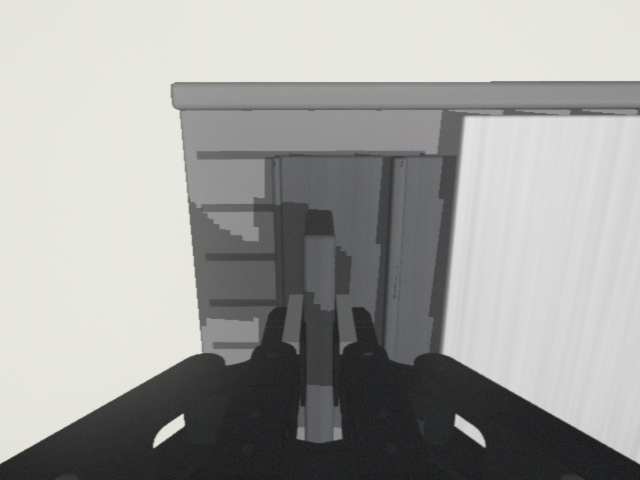

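The tongue is now under the panel: the panel edge at cols 463→441 covers the strip's front. The panel is still flat. Continuing.

Call:
send_rows(
  increments=[
    [[0, 0, 1, 0, 0, 0, 255], [0, 0, 2, 0, 0, 0, 255], [0, 0, 2, 0, 0, 0, 255], [0, 0, 2, 0, 0, 0, 255], [0, 0, 2, 0, 0, 0, 255], [0, 0, 2, 0, 0, 0, 255], [0, 0, 2, 0, 0, 0, 255], [0, 0, 1, 0, 0, 0, 255], [0, 0, 0, 0, 0, 0, 255], [0, 0, 0, 0, 0, 0, 255]],
  ],
)

```text
clock: 13.78
position: [0.5681, 0.069, 0.0518]
eef_rot: [-85.5, 0.1, -85.7]
ft_force: [-4.0, -1.1, 7.0]
gripper_width: 0.0086
```

```bash
sed -i '$d' chk.py; python3 chk.py w7
```

```text
(array([26. , -0.6, -0.2]), 'square', np.float64(-0.24), 'pitch', np.float64(-0.06), 'roll', np.float64(-0.08)) [-4.38884288 -0.36754429  6.10940758] [-0.15855936  0.86713172 -0.04264471] 13.8333
panel slope (lift -) [-0.0023  0.0101]
```

View pics/w7.png

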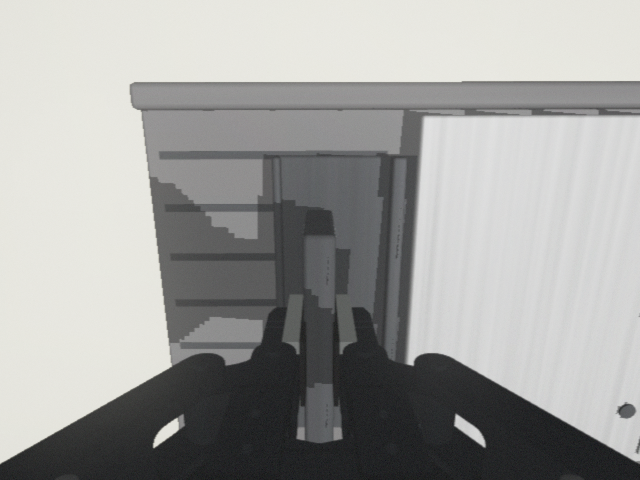

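The bead's front face (col ~406) is ~4 mm short of the panel edge (col ~418), so the last approach will be slow.

Call:
send_rows(
  increments=[
    [[0, 0, 0.5, 0, 0, 0, 255], [0, 0, 0.5, 0, 0, 0, 255], [0, 0, 0.5, 0, 0, 0, 255], [0, 0, 0.5, 0, 0, 0, 255], [0, 0, 0.5, 0, 0, 0, 255], [0, 0, 0.5, 0, 0, 0, 255], [0, 0, 0.5, 0, 0, 0, 255], [0, 0, 0, 0, 0, 0, 255], [0, 0, 0, 0, 0, 0, 255], [0, 0, 0, 0, 0, 0, 255]],
  ],
)

```text
clock: 14.67
position: [0.5714, 0.0692, 0.052]
eef_rot: [-85.5, 0.1, -85.7]
ft_force: [-5.8, -0.2, 7.6]
gripper_width: 0.0085
```

```bash
python3 chk.py w8
```

```text
(array([29.3, -0.5, -0.2]), 'square', np.float64(-0.24), 'pitch', np.float64(-0.07), 'roll', np.float64(-0.08)) [-6.13456398 -0.20945174  7.25026363] [-0.15296325  1.23681793 -0.01317937] 14.7167
panel slope (lift -) [-0.0022  0.0101]
```

Call:
send_rows(
  increments=[
    [[0, 0, 0.3, 0, 0, 0, 255], [0, 0, 0.3, 0, 0, 0, 255], [0, 0, 0.3, 0, 0, 0, 255], [0, 0, 0.3, 0, 0, 0, 255], [0, 0, 0, 0, 0, 0, 255], [0, 0, 0, 0, 0, 0, 255], [0, 0, 0, 0, 0, 0, 255], [0, 0, 0, 0, 0, 0, 255], [0, 0, 0, 0, 0, 0, 255], [0, 0, 0, 0, 0, 0, 255]],
  ],
)

```text
clock: 15.55
position: [0.5721, 0.0693, 0.0521]
eef_rot: [-85.5, 0.1, -85.7]
ft_force: [-10.0, -1.1, 11.5]
gripper_width: 0.0086
```

```bash
python3 chk.py w9
```

```text
(array([29.9, -0.6, -0.3]), 'square', np.float64(-0.23), 'pitch', np.float64(-0.14), 'roll', np.float64(-0.06)) [-8.89918008 -1.28006743 10.91141711] [-0.26938479  1.9762471   0.01280478] 15.6
panel slope (lift -) [-0.0017  0.0101]
```

View pics/w9.png

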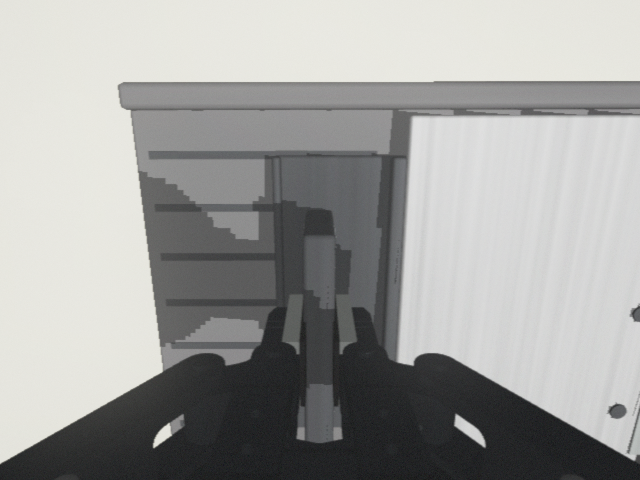

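```bash
python3 - <<'E'
from h import *
P,p=cloud('w9');c=cv2.resize(p[105:355,375:435],None,fx=8,fy=2.3,interpolation=cv2.INTER_CUBIC);cv2.imwrite('pics/w9c.png',cv2.convertScaleAbs(c,alpha=1.8)[:,:,::-1])
E
```

```text
(no output)
```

View pics/w9c.png

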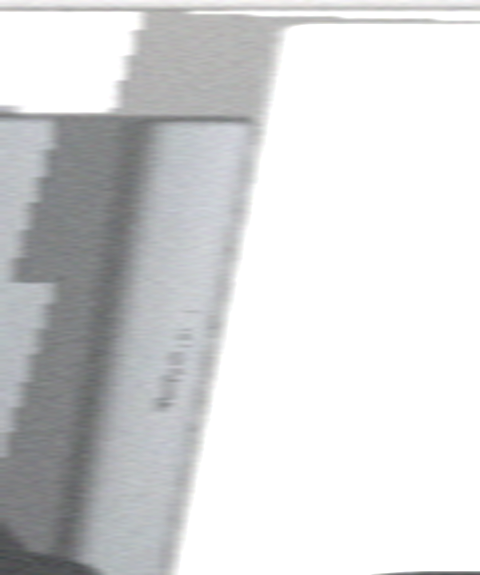

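The zoom shows the bead meeting the panel edge along its whole visible length, with no deck gap between them. I'll hold once to confirm it is at rest.

Call:
send_rows(
  increments=[
    [[0, 0, 0, 0, 0, 0, 255], [0, 0, 0, 0, 0, 0, 255], [0, 0, 0, 0, 0, 0, 255], [0, 0, 0, 0, 0, 0, 255], [0, 0, 0, 0, 0, 0, 255], [0, 0, 0, 0, 0, 0, 255], [0, 0, 0, 0, 0, 0, 255], [0, 0, 0, 0, 0, 0, 255], [0, 0, 0, 0, 0, 0, 255], [0, 0, 0, 0, 0, 0, 255]],
  ],
)

```text
clock: 16.43
position: [0.5721, 0.0692, 0.0521]
eef_rot: [-85.5, 0.1, -85.7]
ft_force: [-9.0, -0.7, 10.9]
gripper_width: 0.0082
```

```bash
python3 chk.py w10; python3 - <<'E'
from h import *
s=manip.observe();print(s['gripper_width'],abs(s['joint_velocities']).max())
grab('top','t1');P,p=cloud('t1');P0,p0=cloud('t0')
print(abs(p.astype(int)-p0).mean(-1)[140:225,130:230].max())
T,w=plate('w10',165,300,345,380)
E
```

```text
(array([29.9, -0.6, -0.3]), 'square', np.float64(-0.23), 'pitch', np.float64(-0.14), 'roll', np.float64(-0.06)) [-10.17363702  -0.3999706   11.77427951] [-0.1566621   1.95907282 -0.05479766] 16.4833
panel slope (lift -) [-0.0021  0.0101]
0.008631907899534145 0.10862737512065983
25.0
plate top y = a x + b z + c [-0.0107  0.0504  0.0197] resid 0.00146
```

The last plate fit has a large residual (1.5 mm), so its window probably caught the rib or a finger. I'll repeat it with a tighter window and compare with w3.

```bash
python3 - <<'E'
from h import *
for f in('w3','w5','w10'):
    plate(f,165,280,352,376);plate(f,165,200,285,376)
    P,p=cloud(f);Tm=np.load(f'pics/{f}.npz')['C']@np.linalg.inv(np.array(camera_params('wrist')['mount']))
    L=(P-Tm[:3,3])@Tm[:3,:3]
    print([np.nanmedian(L[170:200,u-4:u+4,1]).round(4) for u in(290,300,340,350,360,370,376)], [np.nanmedian(L[170:200,u-4:u+4,2]).round(4) for u in(290,376)])
E
```

```text
plate top y = a x + b z + c [0.0007 0.0105 0.0209] resid 0.00061
plate top y = a x + b z + c [ 0.0008 -0.0025  0.0211] resid 0.00062
[np.float64(0.0211), np.float64(0.0211), np.float64(0.0211), np.float64(0.0211), np.float64(0.021), np.float64(0.0211), np.float64(0.0211)] [np.float64(-0.0104), np.float64(0.0217)]
plate top y = a x + b z + c [-0.0006  0.0052  0.0209] resid 0.00062
plate top y = a x + b z + c [ 0.0072 -0.0017  0.0214] resid 0.00063
[np.float64(0.0211), np.float64(0.0212), np.float64(0.021), np.float64(0.0211), np.float64(0.021), np.float64(0.021), np.float64(0.0211)] [np.float64(-0.0103), np.float64(0.0216)]
plate top y = a x + b z + c [-0.0011  0.0091  0.0208] resid 0.00061
plate top y = a x + b z + c [ 0.0003 -0.0033  0.0211] resid 0.00064
[np.float64(0.0213), np.float64(0.0211), np.float64(0.0211), np.float64(0.021), np.float64(0.0211), np.float64(0.021), np.float64(0.021)] [np.float64(-0.0105), np.float64(0.0216)]
```

The plate is parallel to the tool within ~0.005 rad, unchanged since the lift. Everything is at rest, so I'm handing the job in.

```bash
python3 -c "
from h import *
print(ticket.finish_job())"
```

```text
the job is handed in; nothing more can be done
None
```

I gripped the strip by its rib, lifted it, set it flat on the open part of the deck and slid it under the panel until the bead met the panel's edge. I handed the job in at about 16.5 s, still gripping the rib and pressing down; no verdict was reported.

**Last checks, just before handing in:**

| Check | Measured | Allowed |
|---|---|---|
| Tongue under the panel | about 30 mm (the panel edge may lie about 1 mm further on, so perhaps 29 mm) | 23 to 36 mm |
| Off centre | about -0.6 mm | within 12 mm |
| Square to the deck | tool 0.2° off, strip perhaps another 0.7° in the grip | within 4.6° |
| Flat on the deck | tool pitch -0.14°, plate parallel to the tool within about 0.005 rad | within 0.05 rad |
| Push on the deck | about 13 to 14 N (wrist reading 11.8 N plus about 2 N of strip weight) | 5 to 40 N |
| Panel slope | about 0.002 rad, so down | under 0.02 rad |
| Arm | at rest | at rest |

- **Bead contact:** the zoomed wrist picture shows the bead meeting the panel edge along its visible length. The force cannot confirm it: the 10 N backward force could be friction or bead contact.
- **Suspect reading:** one late plate fit showed a 0.05 rad tilt with a large residual. Its window probably caught the rib or a finger. Tighter windows gave 0.01 rad or less, the same as when the strip was first lifted.
- **Bystanders:** I planned the paths to stay clear of them and felt no unexpected forces. The before-and-after picture comparison covered only the flask and timer. It showed at most a 25-level pixel difference, which I took as noise or shadow. The other four I did not check afterwards.

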